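# Ready the cleaning corner: load the paper roll, open the safety-capped cleaner jug

## Task

Get the cleaning corner on the crate ready: first stand the paper roll over the upright wooden spindle, fully down on its round base, and let go of it. Then open the cleaner jug: grip its safety cap, press it down, twist it anticlockwise (seen from above) about a fifth of a turn while pressed, lift it straight up and finish while still holding it in the gripper, level and still, roughly 6 cm clear above the jug's mouth. Leave the bowl, the pot lid and the salt pot where they stand.

Things in the scene. Friction and masses are not known exactly. Their poses are not given: they have to be found in the camera images.
- roll: Loose roll of white paper on a cardboard core, standing upright: 60 mm outside diameter, 90 mm tall, a through hole 28 mm wide along its axis; 0.08 to 0.17 kg. Origin: centre of its underside; z along its axis (up).
- spindle: Paper-roll holder fixed to the crate: a round wooden base 90 mm across and 14 mm thick with an upright dowel in its centre, 16 mm thick, whose tapered tip is 119 mm above the crate. Origin: centre of the base's underside; z up along the dowel. A seated roll's underside lies 14 mm above this origin.
- jug: Blue plastic cleaner jug fixed in a square wooden cradle (130 x 130 mm, 45 mm high) screwed to the crate: it cannot turn or lift. Round body 108 mm across, shoulder sloping in from 124 to 140 mm height, 30 mm neck above. A loop handle stands out to its own +x, up to 89 mm from the axis, at 51 to 119 mm height. Origin: centre of the cradle's underside; z up the neck's axis.
- mouth (a point): Centre of the neck's top rim, hidden inside the closed cap: 182 mm above the jug's origin, on its axis. The cap has only 1.4 mm of sideways play on the neck: press, turn and lift along this axis.
- cap: Round white ribbed push-and-turn cap on the jug's neck, 52 mm outside diameter, 32 mm tall, hollow below; 25 to 45 g. Origin: centre of its lower edge, 165 mm above the jug's origin when closed (flat top at 197 mm); z up. Latched: unpressed it neither turns nor lifts; pressed 7 to 11 mm down it turns anticlockwise only. It lifts off after 55 to 100 deg, best 75; end stop at 103.
- spring (a joint): Travel of the spring plunger inside the neck that pushes the cap up: 0 m with the cap up (latched) or off, 0.011 m with the cap pressed to its rigid stop. The press takes 4 N at first, 8 N at 7 mm and 10.5 N at 11 mm.
- bowl: Loose stainless steel bowl, 150 mm across, 60 mm high; leave it alone. Origin: centre of its underside.
- pot_lid: Loose round aluminium pot lid lying flat, 144 mm across, 42 mm high at its knob; leave it alone. Origin: centre of its underside.
- salt_pot: Loose ceramic salt pot, 76 mm across, 86 mm high; leave it alone. Origin: centre of its underside.
There are look-alikes about, which are no part of the job. What is shaped like the spindle but blue is not meant. Of the things that look like the jug, take the one that is farthest to the robot's left at the start.

How it is judged (in metres and radians):
On the way, in this order (a step that is already met when the one before it is completed fails the run):
1. the roll sits fully down on the spindle's base and is let go (horizontal distance between roll and spindle below 0.012 m and z of roll in the frame of spindle below 0.018 m and angle between roll's own z axis and vertical below 0.1 rad and contact force between the fingers and roll below 0.1 N), for 0.2 s.
2. the cap, still latched, is pressed down at least 5 mm (value of joint spring above 0.005 m and angle between the x axis of cap and the x axis of jug, either way round below 0.4 rad), for 0.05 s.
3. the cap, still on the neck, is twisted at least 40 degrees (angle between the x axis of cap and the x axis of jug, either way round above 0.7 rad and z of cap in the frame of jug below 0.172 m), for 0.02 s.
At the end, for the whole second after the job is handed in: The cap is held by the fingers, level within 11 deg and still, its lower edge 30 to 120 mm above the jug's mouth and its centre within 30 mm of the jug's axis, touching nothing of the jug; the roll stands on the spindle, underside within 4 mm of the base, upright, not touched by the robot (all of step 1 and z of cap in the frame of mouth between 0.03 and 0.12 m and horizontal distance between cap and mouth below 0.03 m and angle between cap's own z axis and vertical below 0.2 rad and contact force between the fingers and cap above 2 N and contact force between jug and cap below 0.1 N and linear speed of cap below 0.03 m/s and contact force between the arm and roll below 0.1 N); the arm keeps its last pose, push and grip.
It fails at once if the bowl, the pot lid or the salt pot is moved more than 30 mm (distance of any of bowl, pot_lid, salt_pot from where it was at the start of the episode above 0.03 m).
It also fails if it takes over 58 s, if anything falls off the work surface, if the arm or the gripper's body presses on something with over 40 N, if the wrist force passes 120 N, or if a joint passes its speed limit or range.

## Robot

A 6-joint arm with a two-finger parallel gripper is mounted at the origin on the work surface. World frame = base frame: x ahead of the robot, y to its left, z up, the work surface at z = 0. Lengths are in m, angles in degrees, forces in N, time in s.
With the tool pointing down it reaches from about 0.3 to 0.75 m from the base axis. Payload 8.5 kg.
Tool frame: the origin (TCP) lies midway between the tips of the shut fingers; the grasp point (between the pads) lies 19 mm behind it (env.pinch_z is the z of the grasp point in the tool frame, in m); z points along the fingers, y is the line along which they close (so a half turn about z gives the same grasp; the last joint's range is limited). The gripper opens to 85 mm and grips with 20 to 120 N. Pads are 22 mm wide; open, the fingers measure 114 mm over their backs; the gripper's body (76 mm by 85 mm) begins 54 mm behind the grasp point. The pads swing forward as they close: fully open they stand 13 mm farther back than shut.
Start: joints at [-86.878, 21.807, 74.336, -0, 83.858, -12.336], TCP at [0.147, -0.53, 0.231] pointing down, gripper open.
Joint ranges: [-178.18, 178.18], [-50.72, 133.34], [12.68, 142.11], [-81.47, 261.47], [9.98, 163.14], [-165.26, 165.26]. Speed limits (degrees/s): [136.94, 136.94, 180, 180, 180, 180].

## Interface

Orientations are given as a 3x3 rotation matrix whose columns are the frame's x, y, z axes.
In Python, from rig import env gives the robot as it stands.
- The arm moves only by the tool arm_command, never from a script. Its argument "deltas" is a list of rows, each an object of numbers: "rx", "ry", "rz": the turn, a rotation vector about the tool's x, y, z in rad; "dx", "dy", "dz": the shift along the tool's x, y, z in m; "fingers": the finger opening in m, from 0 to 0.0854. In form: [{"rx": .., "ry": .., "rz": .., "dx": .., "dy": .., "dz": .., "fingers": ..}, ...]. A call has 1 to 12 rows; each row shifts and turns the commanded pose from where the row before left it, along the tool's axes as they then stand; what a row does not reach is not made up. A row lasts 1/10 s, in which the tool goes at most 50 mm and 8.59 degrees, less where a joint would pass 70% of its speed; a pose out of reach is approached as far as the arm can. A call is refused whole if a number of a shift passes 0.05 or a number of a turn 0.15, either way. A call with a gripper value outside its range is refused whole. The fingers move at their own pace and stop on an object; "squeeze" is the grip in N (left out, the last holds). Time passes only in rows, so rows that do not move let the fingers close. It gives the time, the measured TCP pose, the force, the opening and the grip force at its end, in the units of the state.
- env.observe(): the state, without advancing time (a new reading comes with each control period).
- env.get_image(name): name is "scene" or "top"; returns a dict with "color" (400x640x3 uint8, blue, green, red), "camera_matrix" (3x3 intrinsics, pixels), "eye" and "orientation" of the camera in the world. Camera axes: x right, y up, looking along -z (the intrinsics and any distortion apply to the point x, -y, -z); pixel columns grow to the right and rows downward; lengths in m; the calibration is good to about 2 mm. A picture is of the moment at which its call begins. There is no depth.
- env.close_job(): hands the job in; it is judged then, once.
Trained networks look in a picture, given as the dict that the camera call returned (one of the last four; its "shot" number tells which), for a name from the list of things; names that differ only in an ending like _2 or _b are one class to them, and where a whole thing is asked for, a point or a joint stands for the part that bears it (a point fixed in the world has none). Each returns a list of dicts, best first, with "p" (0 to 1); they miss things now and then, are a little off and sometimes report something else, mostly with a low value. They report only what shows in the picture. A call takes as long as a camera call. They do not tell look-alikes from the thing itself.
- env.look_for(query, picture): "box" ([left, top, right, bottom] in pixels, round what is visible of it).
- env.tip_of(query, picture): "location" ([column, row] in pixels: a listed point, or the origin of a listed thing).
The state is a dict: "time_s": time; "q": joint angles; "qvel": joint speeds; "joint_efforts": joint torques, N m; "position": TCP position; "tool_rot": TCP orientation; "ft_force": force on the tool from outside, world axes, zero at the start; "wrist_torque": the same for the moment, N m; "grip_width": finger opening in m; "gripper_force": force on a finger pad.
Only numpy, scipy, OpenCV 4.12 (cv2) and the standard library are available. Lean on these libraries where they do the work, as an engineer would, in place of code of your own. Each camera call takes 0.05 s, during which the arm holds its last target. There are 200 camera calls.

## Working session

There is one attempt and no reset: what is moved stays moved. The work goes in short steps, Python scripts to look and compute and a tool call to move; the robot and the scene stay as the last step left them, time stands still between calls to the robot, and variables do not carry over. Pictures are saved under pics/ and viewed, at most 10 in all, crops included, and the job is handed in when it is done.

Besides the shell and the picture viewer there is one more tool, called after ">>>" in YAML: its name, and indented under it one key for each argument. arm_command: Moves the arm, as the interface text tells. Its arguments: {"type":"object","properties":{"deltas":{"type":"array"},"squeeze":{"type":"number"}},"required":["deltas"]}

```bash
mkdir -p pics; ls
cat > h.py <<'E'
from rig import env
import numpy as np, cv2
def ray(p,uv):
    K=p["camera_matrix"];d=np.linalg.inv(K)@[uv[0],uv[1],1.]
    d=np.array([d[0],-d[1],-d[2]]);return np.array(p["eye"]),np.array(p["orientation"])@d
def atz(p,uv,z):
    e,d=ray(p,uv);return e+d*(z-e[2])/d[2]
def proj(p,X):
    c=np.array(p["orientation"]).T@(np.array(X)-p["eye"]);c=np.array([c[0],-c[1],-c[2]]);u=np.array(p["camera_matrix"])@c;return u[:2]/u[2]
E
python3 - <<'E'
from h import *
o=env.observe();print(o["time_s"],o["position"],o["tool_rot"],env.pinch_z,o["ft_force"])
for n in("scene","top"):
    p=env.get_image(n);cv2.imwrite(f"pics/{n}0.png",p["color"]);print(n,{k:np.round(v,3).tolist() for k,v in p.items() if k not in("color",)and not isinstance(v,str)})
    for q in("roll","spindle","jug","cap","mouth","bowl","pot_lid","salt_pot"):
        print(q,[(np.round(b["box"]).tolist(),round(b["p"],2)) for b in env.look_for(q,p)][:4],[(np.round(b["location"],1).tolist(),round(b["p"],2)) for b in env.tip_of(q,p)][:4])
E
```

```text
pics
0.0 [ 0.14656669 -0.52979564  0.23070023] [[ 9.63831089e-01  2.66513834e-01 -8.79841667e-05]
 [ 2.66513663e-01 -9.63829975e-01  1.49885965e-03]
 [ 3.14665055e-04 -1.46809651e-03 -9.99998873e-01]] -0.0187 [ 0.44423145 -0.4138355  -0.34547858]
scene {'camera_matrix': [[479.462, 0.0, 322.006], [0.0, 479.462, 197.289], [0.0, 0.0, 1.0]], 'eye': [1.191, 0.877, 1.278], 'orientation': [[-0.775, -0.463, 0.43], [0.632, -0.557, 0.538], [-0.01, 0.689, 0.725]], 'shot': 1}
roll [([318.0, 188.0, 336.0, 216.0], 0.94)] [([324.1, 210.7], 0.62), ([383.2, 267.6], 0.6)]
spindle [([402.0, 267.0, 427.0, 303.0], 0.91), ([371.0, 244.0, 400.0, 281.0], 0.8)] [([403.3, 238.5], 0.92), ([385.5, 265.9], 0.67), ([415.3, 288.7], 0.63)]
jug [([286.0, 101.0, 329.0, 144.0], 0.63), ([240.0, 145.0, 291.0, 194.0], 0.56)] [([303.5, 136.8], 0.8), ([263.5, 177.0], 0.66)]
cap [([255.0, 136.0, 270.0, 148.0], 0.53)] [([264.8, 146.2], 0.58)]
mouth [([240.0, 148.0, 291.0, 196.0], 0.87), ([282.0, 95.0, 331.0, 152.0], 0.81)] [([260.3, 141.7], 0.86), ([305.3, 101.3], 0.71)]
bowl [([239.0, 223.0, 284.0, 261.0], 0.78), ([216.0, 1
[... 587 characters left out ...]
, 217.0, 236.0], 0.84)] [([255.9, 252.7], 0.91), ([207.6, 224.0], 0.91), ([238.4, 215.6], 0.78)]
jug [([391.0, 169.0, 432.0, 217.0], 0.94), ([435.0, 253.0, 479.0, 300.0], 0.62)] [([411.8, 199.6], 0.7), ([446.9, 280.0], 0.62)]
cap [([416.0, 183.0, 431.0, 201.0], 0.55)] [([424.0, 193.6], 0.71)]
mouth [([433.0, 255.0, 474.0, 300.0], 0.96), ([393.0, 168.0, 439.0, 218.0], 0.6)] [([460.4, 281.5], 0.98), ([423.5, 188.1], 0.96)]
bowl [([310.0, 116.0, 349.0, 156.0], 0.86)] [([327.0, 139.2], 0.95)]
pot_lid [([371.0, 127.0, 413.0, 169.0], 0.71)] [([391.3, 148.3], 0.87)]
salt_pot [([242.0, 144.0, 267.0, 169.0], 0.68), ([390.0, 172.0, 435.0, 217.0], 0.55)] [([254.8, 158.6], 0.79), ([426.1, 188.6], 0.42)]
```

Run:
```python
import cv2
s=cv2.imread("pics/scene0.png");t=cv2.imread("pics/top0.png")
cv2.imwrite("pics/s1.png",cv2.resize(s[80:330,190:490],(720,600),interpolation=2))
cv2.imwrite("pics/t1.png",cv2.resize(t[90:320,170:490],(800,575),interpolation=2))
```

```text
(no output)
```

View pics/s1.png

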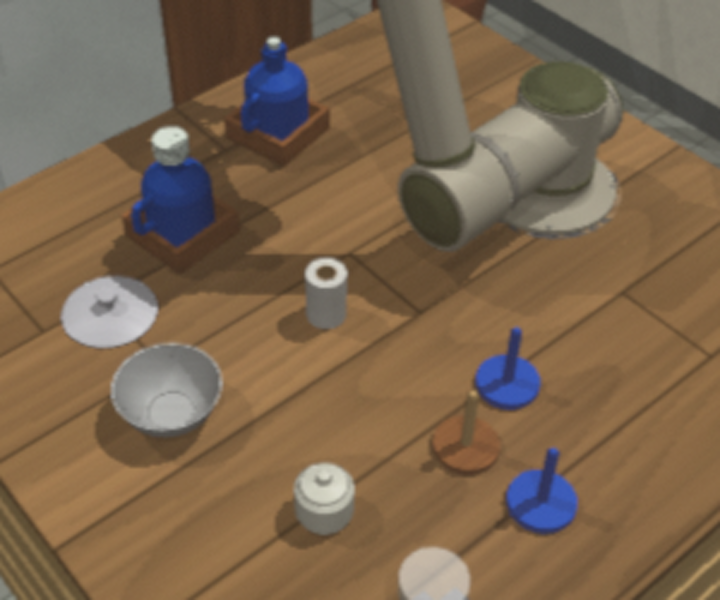

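View pics/t1.png

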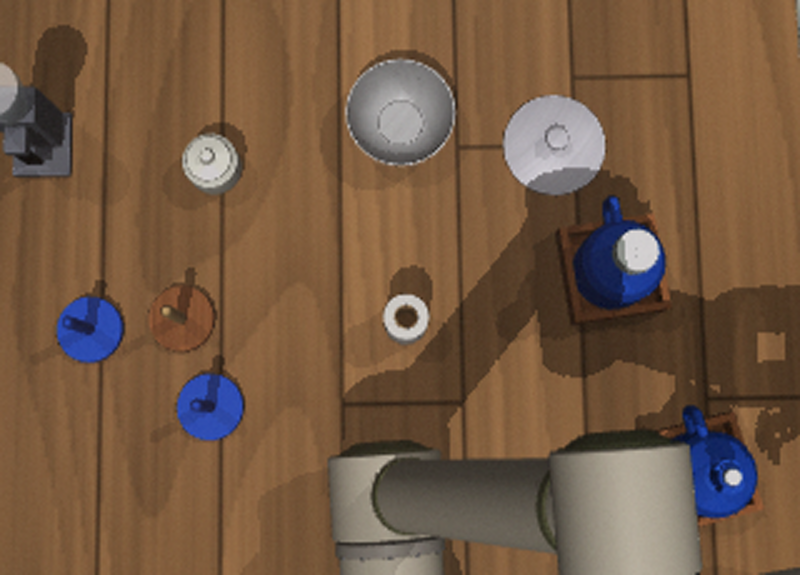

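The brown spindle stands between two blue ones in the top view, at crop (182,317). The jug with the large white cap, at crop (638,250), is farther left than the small-capped one. The roll is upright at crop (406,317). Next I'll measure these to sub-pixel accuracy.

```bash
cat > seg.py <<'E'
from h import *
from scipy.optimize import least_squares
def cent(img,box,f):
    l,t,r,b=box;c=img[t:b,l:r].astype(int);m=f(c).astype(np.uint8)
    n,lab,st,ce=cv2.connectedComponentsWithStats(m);i=1+st[1:,4].argmax();ys,xs=np.where(lab==i)
    return ce[i]+[l,t],st[i,4],(xs.min()+l,ys.min()+t,xs.max()+l,ys.max()+t)
white=lambda c:(c.min(2)>110)&(c.max(2)-c.min(2)<45)
def sil(X,r,z0,z1):
    a=np.linspace(0,2*np.pi,60);return np.vstack([np.c_[X[0]+r*np.cos(a),X[1]+r*np.sin(a),0*a+z] for z in(z0,z1)])
def silc(p,X,r,z0,z1):  # centroid+area of projected cylinder silhouette
    h=cv2.convexHull(np.float32([proj(p,q) for q in sil(X,r,z0,z1)]));M=cv2.moments(h)
    return np.array([M["m10"],M["m01"]])/M["m00"],M["m00"]
E
python3 - <<'E'
from seg import *
P={n:env.get_image(n) for n in("scene","top")}
def tri(uvs):
    A=[];
    L=[ray(P[n],uv) for n,uv in uvs.items()]
    S=np.zeros((3,3));b=np.zeros(3)
    for e,d in L:
        d=d/np.linalg.norm(d);Q=np.eye(3)-np.outer(d,d);S+=Q;b+=Q@e
    return np.linalg.solve(S,b)
for name,pts in {"rolltop":dict(scene=(325.8,192.9),top=(332.4,216.8)),"tip":dict(scene=(387,243.8),top=(236.8,214.4)),"base":dict(scene=(384.2,265),top=(242.8,216.8)),"captop":dict(scene=(261.7,136.3),top=(425.2,190))}.items():
    print(name,tri(pts).round(4))
# silhouette fits
for nm,boxes,r,z0,z1 in(("roll",dict(scene=(312,182,342,222),top=(318,200,348,235)),.03,0,.09),("cap",dict(scene=(248,128,274,154),top=(410,178,440,205)),.026,.165,.197)):
    for n,bx in boxes.items():
        c,a,bb=cent(P[n]["color"],bx,white)
        X=least_squares(lambda x:silc(P[n],x,r,z0,z1)[0]-c,[.3,-.1]).x
        print(nm,n,c.round(2),a,bb,X.round(4),silc(P[n],X,r,z0,z1)[1])
img=P["top"]["color"];print(img[216,236:252].tolist(),img[216,258:264].tolist());img=P["scene"]["color"];print(img[268,366:404].tolist())
E
```

```text
rolltop [ 0.4592 -0.0175  0.0847]
tip [0.4693 0.2895 0.1102]
base [0.4713 0.2909 0.0027]
captop [ 0.5243 -0.2987  0.1943]
roll scene [325.47 193.63] 158 (np.int64(317), np.int64(187), np.int64(334), np.int64(200)) [ 0.4383 -0.0438] 453.24958137073554
roll top [331.83 216.55] 196 (np.int64(323), np.int64(208), np.int64(341), np.int64(225)) [ 0.4633 -0.0162] 300.3730995259248
cap scene [259.98 137.2 ] 120 (np.int64(253), np.int64(133), np.int64(267), np.int64(142)) [ 0.5223 -0.3106] 206.80323118751403
cap top [424.68 189.75] 221 (np.int64(417), np.int64(182), np.int64(433), np.int64(198)) [ 0.5288 -0.3013] 268.46531890612096
[[56, 85, 108], [51, 75, 95], [42, 66, 85], [45, 65, 81], [40, 59, 76], [37, 55, 71], [35, 50, 65], [36, 52, 67], [32, 50, 73], [48, 79, 126], [51, 83, 132], [47, 78, 125], [52, 81, 129], [50, 82, 134], [51, 81, 130], [48, 79, 128]] [[36, 53, 75], [50, 75, 106], [63, 97, 134], [66, 100, 137], [64, 97, 134], [58, 90, 128]]
[[75, 112, 146], [71, 108, 142], [62, 94, 125], [53, 78, 102], [46, 67, 91], [44, 65, 91], [46, 70, 102], [46, 71, 103], [47, 70, 101], [46, 69, 100], [48, 71, 103], [48, 71, 103], [47, 71, 103], [48, 75, 109], [57, 88, 129], [61, 96, 141], [60, 96, 142], [60, 96, 142], [62, 95, 140], [60, 93, 139], [61, 93, 139], [59, 92, 138], [59, 90, 136], [60, 92, 137], [57, 90, 133], [58, 88, 132], [57, 89, 132], [59, 90, 133], [57, 88, 130], [58, 88, 130], [56, 86, 128], [56, 85, 122], [57, 86, 117], [64, 92, 122], [66, 98, 128], [70, 104, 137], [72, 105, 139], [72, 106, 139]]
```

Run:
```python
from seg import *
P={n:env.get_image(n) for n in("scene","top")}
sat=lambda c:(c.max(2)>70)&((c.max(2)-c.min(2))<.3*c.max(2))
fill=lambda f:(lambda c:cv2.morphologyEx(f(c).astype(np.uint8),cv2.MORPH_CLOSE,np.ones((9,9))))
# brown reddish: r/b ratio & contrast to table via r/g
for nm,boxes,r,z0,z1 in(("roll",dict(scene=(308,178,346,226),top=(314,196,352,240)),.03,0,.09),("cap",dict(scene=(248,128,274,154),top=(410,176,440,207)),.026,.165,.197)):
    C={}
    for n,bx in boxes.items():
        c,a,bb=cent(P[n]["color"],bx,fill(sat) if nm=="roll" else sat);C[n]=c
        X=least_squares(lambda x:silc(P[n],x,r,z0,z1)[0]-c,[.3,-.1]).x
        h=np.array([proj(P[n],q) for q in sil(X,r,z0,z1)])
        print(nm,n,c.round(2),a,[int(v) for v in bb],X.round(4),round(silc(P[n],X,r,z0,z1)[1]),h.min(0).round(1),h.max(0).round(1))
    s=least_squares(lambda x:np.r_[[silc(P[n],x[:2],r,z0+x[2],z1+x[2])[0]-C[n] for n in C]].ravel(),[.4,-.1,0]);print(s.x.round(4),s.fun.round(2))
out=[]
for n,(l,t,r,b) in dict(scene=(360,230,420,290),top=(222,195,267,240)).items():
    c=P[n]["color"][t:b,l:r].astype(float);q=c[...,2]/c[...,1]
    m=(q>1.42)&(c[...,0]<c[...,1]); out.append(np.hstack([cv2.resize(c.astype(np.uint8),(400,400),interpolation=0),cv2.cvtColor(cv2.resize((m*255).astype(np.uint8),(400,400),interpolation=0),8)])[:290 if 0 else 400])
v=np.vstack([cv2.resize(o,(600,300)) for o in out]);cv2.imwrite("pics/sp.png",v)
```

```text
roll scene [325.34 201.31] 483 [317, 187, 334, 216] [ 0.4625 -0.0151] 465 [316.6 186.5] [334.  216.4]
roll top [331.95 216.99] 291 [323, 207, 341, 227] [ 0.4618 -0.0166] 300 [322.7 206.8] [341.2 227.3]
[ 0.4619 -0.0164 -0.0014] [-0.08 -0.02 -0.07  0.02]
cap scene [260.44 140.42] 249 [249, 132, 273, 153] [ 0.5311 -0.2946] 210 [252.6 132.3] [268.2 148.6]
cap top [424.5  190.03] 238 [416, 182, 433, 199] [ 0.5279 -0.3007] 268 [415.  180.8] [434.  199.2]
[ 0.5282 -0.3016 -0.0058] [-0.24 -0.04 -0.1   0.19]
```

View pics/sp.png

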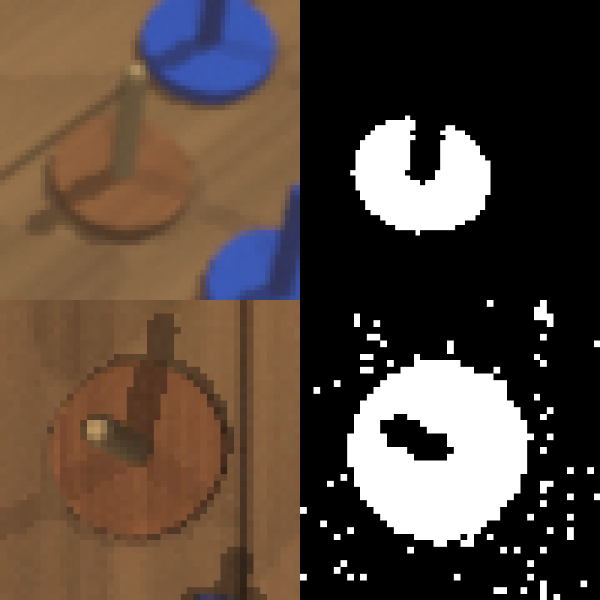

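Run:
```python
from seg import *
P={n:env.get_image(n) for n in("scene","top")}
def hull(n,bx,f):
    l,t,r,b=bx;m=f(P[n]["color"][t:b,l:r].astype(float)).astype(np.uint8)
    m=cv2.morphologyEx(m,cv2.MORPH_OPEN,np.ones((3,3)))
    k,lab,st,_=cv2.connectedComponentsWithStats(m);i=1+st[1:,4].argmax()
    ys,xs=np.where(lab==i);h=cv2.convexHull(np.c_[xs,ys].astype(np.int32));z=np.zeros_like(m);cv2.fillConvexPoly(z,h,1)
    ys,xs=np.where(z);return np.array([xs.mean()+l,ys.mean()+t]),len(xs),m
br=lambda c:(c[...,2]/c[...,1]>1.42)&(c[...,0]<c[...,1])
wh=lambda c:(c.max(2)>70)&((c[...,0]>.72*c[...,2]))&(c[...,2]>.8*c[...,0])
for nm,boxes,f,r,z0,z1 in(("spindle",dict(scene=(360,230,420,290),top=(222,195,267,240)),br,.045,.010,.014),("cap",dict(scene=(246,126,276,156),top=(410,176,440,207)),wh,.026,.165,.197)):
    C={}
    for n,bx in boxes.items():
        c,a,m=hull(n,bx,f);C[n]=c
        X=least_squares(lambda x:silc(P[n],x,r,z0,z1)[0]-c,[.3,-.1]).x
        print(nm,n,c.round(2),a,X.round(4),round(silc(P[n],X,r,z0,z1)[1]))
    s=least_squares(lambda x:np.r_[[silc(P[n],x[:2],r,z0+x[2],z1+x[2])[0]-C[n] for n in C]].ravel(),[.4,-.1,0]);print(s.x.round(4),s.fun.round(2))
print(proj(P["top"],[.4713,.2909,.119]),proj(P["scene"],[.4713,.2909,.119]))
l,t=246,126;c=P["scene"]["color"][t:156,l:276];l,t=410,176;d=P["top"]["color"][t:206,l:440]
cv2.imwrite("pics/cap.png",cv2.resize(np.hstack([c,d]),(800,400),interpolation=0))
```

```text
spindle scene [383.95 264.75] 499 [0.4745 0.2947] 528
spindle top [242.21 217.13] 590 [0.4708 0.2896] 548
[ 0.4711  0.2913 -0.0067] [-0.16  0.02 -0.13  0.12]
cap scene [260.6  139.91] 235 [ 0.5291 -0.2966] 209
cap top [424.52 189.95] 230 [ 0.5282 -0.3008] 268
[ 0.5278 -0.3005 -0.002 ] [-0.25 -0.25 -0.23  0.23]
[235.57614115 213.72682597] [386.73683989 242.62335851]
```

View pics/cap.png

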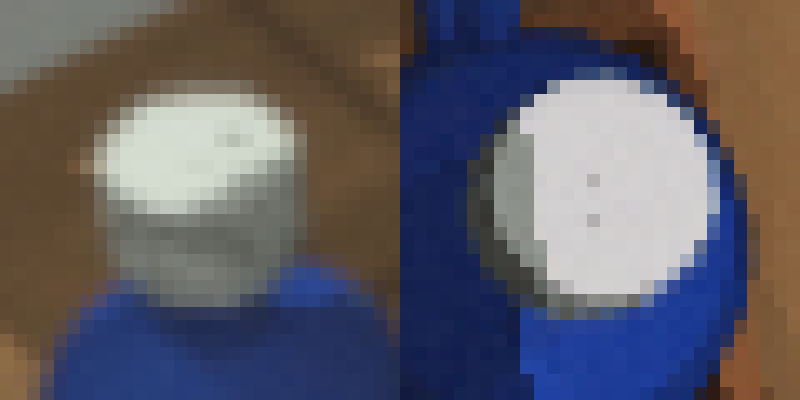

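>>> arm_command:
  deltas:
    - {"dz": -0.03, "dx": 0.02, "dy": -0.02, "fingers": 0.0854}
    - {"dx": 0.034, "dy": -0.032}
    - {"dx": 0.034, "dy": -0.032}
    - {"dx": 0.034, "dy": -0.032}
    - {"dx": 0.034, "dy": -0.032}
    - {"dx": 0.034, "dy": -0.032}
    - {"dx": 0.034, "dy": -0.032}
    - {"dx": 0.034, "dy": -0.032}
    - {"dx": 0.034, "dy": -0.032}
    - {"dx": 0.034, "dy": -0.032}
    - {"dx": 0.034, "dy": -0.032}
    - {"dx": 0.034, "dy": -0.032}
  squeeze: 30

```text
invalid input
```

>>> arm_command:
  deltas:
    - {"rx": 0, "ry": 0, "rz": 0, "dx": 0.02, "dy": -0.02, "dz": -0.03, "fingers": 0.085}
  squeeze: 30

```text
time_s: 2.1
position: [0.1594, -0.5056, 0.258]
tool_rot: [[0.964, 0.264, -0.001], [0.264, -0.964, 0.007], [0.001, -0.007, -1.0]]
ft_force: [0.8, -0.8, 0.9]
grip_width: 0.085
gripper_force: 0.0
```

>>> arm_command:
  deltas:
    - {"rx": 0, "ry": 0, "rz": 0, "dx": 0.034, "dy": -0.032, "dz": 0, "fingers": 0.085}
    - {"rx": 0, "ry": 0, "rz": 0, "dx": 0.034, "dy": -0.032, "dz": 0, "fingers": 0.085}
    - {"rx": 0, "ry": 0, "rz": 0, "dx": 0.034, "dy": -0.032, "dz": 0, "fingers": 0.085}
    - {"rx": 0, "ry": 0, "rz": 0, "dx": 0.034, "dy": -0.032, "dz": 0, "fingers": 0.085}
    - {"rx": 0, "ry": 0, "rz": 0, "dx": 0.034, "dy": -0.032, "dz": 0, "fingers": 0.085}
    - {"rx": 0, "ry": 0, "rz": 0, "dx": 0.034, "dy": -0.032, "dz": 0, "fingers": 0.085}
    - {"rx": 0, "ry": 0, "rz": 0, "dx": 0.034, "dy": -0.032, "dz": 0, "fingers": 0.085}
    - {"rx": 0, "ry": 0, "rz": 0, "dx": 0.034, "dy": -0.032, "dz": 0, "fingers": 0.085}
    - {"rx": 0, "ry": 0, "rz": 0, "dx": 0.034, "dy": -0.032, "dz": 0, "fingers": 0.085}
    - {"rx": 0, "ry": 0, "rz": 0, "dx": 0.034, "dy": -0.032, "dz": 0, "fingers": 0.085}
    - {"rx": 0, "ry": 0, "rz": 0, "dx": 0.034, "dy": -0.032, "dz": 0, "fingers": 0.085}
    - {"rx": 0, "ry": 0, "rz": 0, "dx": 0, "dy": 0, "dz": 0, "fingers": 0.085}

```text
time_s: 3.3
position: [0.4287, -0.0623, 0.2614]
tool_rot: [[0.962, 0.273, 0.001], [0.273, -0.962, 0.001], [0.001, -0.001, -1.0]]
ft_force: [-1.1, -0.1, 0.5]
grip_width: 0.0847
gripper_force: 0.0
```

>>> arm_command:
  deltas:
    - {"rx": 0, "ry": 0, "rz": 0, "dx": 0.022, "dy": -0.0175, "dz": 0.02, "fingers": 0.085}
    - {"rx": 0, "ry": 0, "rz": 0, "dx": 0.022, "dy": -0.0175, "dz": 0.02, "fingers": 0.085}
    - {"rx": 0, "ry": 0, "rz": 0, "dx": 0, "dy": 0, "dz": 0.03, "fingers": 0.085}
    - {"rx": 0, "ry": 0, "rz": 0, "dx": 0, "dy": 0, "dz": 0.03, "fingers": 0.085}
    - {"rx": 0, "ry": 0, "rz": 0, "dx": 0, "dy": 0, "dz": 0.02, "fingers": 0.085}
    - {"rx": 0, "ry": 0, "rz": 0, "dx": 0, "dy": 0, "dz": 0, "fingers": 0.085}

```text
time_s: 3.9
position: [0.459, -0.0212, 0.1394]
tool_rot: [[0.964, 0.266, -0.005], [0.266, -0.964, 0.001], [-0.004, -0.003, -1.0]]
ft_force: [-0.1, 0.8, 0.5]
grip_width: 0.0847
gripper_force: 0.0
```

>>> arm_command:
  deltas:
    - {"rx": 0, "ry": 0, "rz": 0, "dx": 0.002, "dy": -0.002, "dz": 0.03, "fingers": 0.085}
    - {"rx": 0, "ry": 0, "rz": 0, "dx": 0, "dy": 0, "dz": 0.03, "fingers": 0.085}
    - {"rx": 0, "ry": 0, "rz": 0, "dx": 0, "dy": 0, "dz": 0.025, "fingers": 0.085}
    - {"rx": 0, "ry": 0, "rz": 0, "dx": 0, "dy": 0, "dz": 0.01, "fingers": 0.085}
    - {"rx": 0, "ry": 0, "rz": 0, "dx": 0, "dy": 0, "dz": 0, "fingers": 0.085}
    - {"rx": 0, "ry": 0, "rz": 0, "dx": 0, "dy": 0, "dz": 0, "fingers": 0.085}

```text
time_s: 4.5
position: [0.4625, -0.019, 0.0476]
tool_rot: [[0.964, 0.266, 0.002], [0.266, -0.964, -0.001], [0.002, 0.001, -1.0]]
ft_force: [1.1, -0.2, 0.1]
grip_width: 0.0851
gripper_force: 0.0
```

>>> arm_command:
  deltas:
    - {"rx": 0, "ry": 0, "rz": 0, "dx": 0, "dy": -0.0025, "dz": 0.004, "fingers": 0.085}
    - {"rx": 0, "ry": 0, "rz": 0, "dx": 0, "dy": 0, "dz": 0, "fingers": 0.04}
    - {"rx": 0, "ry": 0, "rz": 0, "dx": 0, "dy": 0, "dz": 0, "fingers": 0.04}
    - {"rx": 0, "ry": 0, "rz": 0, "dx": 0, "dy": 0, "dz": 0, "fingers": 0.04}
    - {"rx": 0, "ry": 0, "rz": 0, "dx": 0, "dy": 0, "dz": 0, "fingers": 0.04}
    - {"rx": 0, "ry": 0, "rz": 0, "dx": 0, "dy": 0, "dz": 0, "fingers": 0.04}
  squeeze: 25

```text
time_s: 5.1
position: [0.4612, -0.0161, 0.043]
tool_rot: [[0.964, 0.267, 0.001], [0.267, -0.964, -0.0], [0.001, 0.0, -1.0]]
ft_force: [-0.3, 1.3, 5.3]
grip_width: 0.0605
gripper_force: 26.1
```

>>> arm_command:
  deltas:
    - {"rx": 0, "ry": 0, "rz": 0, "dx": 0, "dy": 0, "dz": -0.025, "fingers": 0.04}
    - {"rx": 0, "ry": 0, "rz": 0, "dx": 0, "dy": 0, "dz": -0.04, "fingers": 0.04}
    - {"rx": 0, "ry": 0, "rz": 0, "dx": 0, "dy": 0, "dz": -0.045, "fingers": 0.04}
    - {"rx": 0, "ry": 0, "rz": 0, "dx": 0, "dy": 0, "dz": -0.035, "fingers": 0.04}
    - {"rx": 0, "ry": 0, "rz": 0, "dx": 0.008, "dy": -0.027, "dz": 0, "fingers": 0.04}
    - {"rx": 0, "ry": 0, "rz": 0, "dx": 0.012, "dy": -0.04, "dz": 0, "fingers": 0.04}
    - {"rx": 0, "ry": 0, "rz": 0, "dx": 0.013, "dy": -0.042, "dz": 0, "fingers": 0.04}
    - {"rx": 0, "ry": 0, "rz": 0, "dx": 0.013, "dy": -0.042, "dz": 0, "fingers": 0.04}
    - {"rx": 0, "ry": 0, "rz": 0, "dx": 0.013, "dy": -0.042, "dz": 0, "fingers": 0.04}
    - {"rx": 0, "ry": 0, "rz": 0, "dx": 0.013, "dy": -0.042, "dz": 0, "fingers": 0.04}
    - {"rx": 0, "ry": 0, "rz": 0, "dx": 0.012, "dy": -0.035, "dz": 0, "fingers": 0.04}
    - {"rx": 0, "ry": 0, "rz": 0, "dx": 0.008, "dy": -0.02, "dz": 0, "fingers": 0.04}

```text
time_s: 6.3
position: [0.4717, 0.2904, 0.1873]
tool_rot: [[0.963, 0.269, -0.0], [0.269, -0.963, 0.0], [-0.0, -0.0, -1.0]]
ft_force: [0.6, -0.6, -1.7]
grip_width: 0.06
gripper_force: 28.2
```

>>> arm_command:
  deltas:
    - {"rx": 0, "ry": 0, "rz": 0, "dx": 0, "dy": 0, "dz": 0, "fingers": 0.04}
    - {"rx": 0, "ry": 0, "rz": 0, "dx": 0, "dy": 0, "dz": 0, "fingers": 0.04}
    - {"rx": 0, "ry": 0, "rz": 0, "dx": 0, "dy": 0, "dz": 0, "fingers": 0.04}

```text
time_s: 6.6
position: [0.4723, 0.2869, 0.1873]
tool_rot: [[0.964, 0.266, -0.0], [0.266, -0.964, -0.0], [-0.0, 0.0, -1.0]]
ft_force: [0.3, -1.4, -1.3]
grip_width: 0.0602
gripper_force: 28.2
```

Run:
```python
from h import *
a=[]
for n,(cx,cy) in dict(scene=(387,235),top=(236,214)).items():
    p=env.get_image(n);a.append(cv2.resize(p["color"][cy-40:cy+40,cx-40:cx+40],(400,400),interpolation=0))
    print(n,proj(p,[.471,.290,.119]),proj(p,[.471,.290,.014]))
cv2.imwrite("pics/al.png",np.hstack(a))
```

```text
scene [386.59958531 242.39480736] [383.72632448 262.67769563]
top [235.85678338 213.81580714] [241.99739063 216.9836625 ]
```

View pics/al.png

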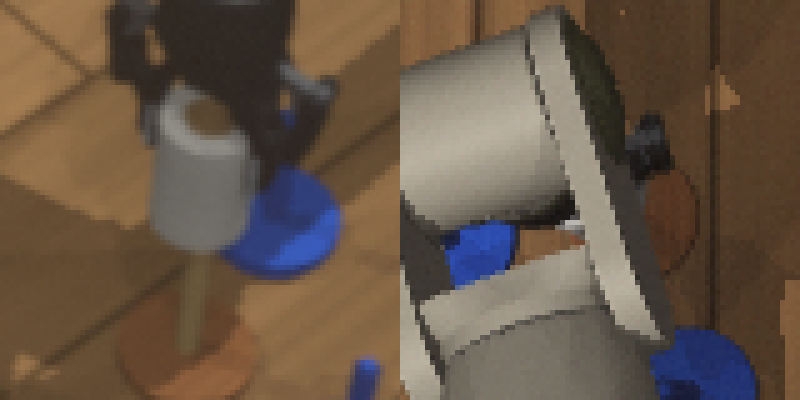

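The scene view shows the roll (bottom centre about pixel 387) in line with the dowel below it. I'll lower it in two stages and watch the force.

>>> arm_command:
  deltas:
    - {"rx": 0, "ry": 0, "rz": 0, "dx": 0, "dy": -0.002, "dz": 0.01, "fingers": 0.04}
    - {"rx": 0, "ry": 0, "rz": 0, "dx": 0, "dy": 0, "dz": 0.015, "fingers": 0.04}
    - {"rx": 0, "ry": 0, "rz": 0, "dx": 0, "dy": 0, "dz": 0.015, "fingers": 0.04}
    - {"rx": 0, "ry": 0, "rz": 0, "dx": 0, "dy": 0, "dz": 0.015, "fingers": 0.04}
    - {"rx": 0, "ry": 0, "rz": 0, "dx": 0, "dy": 0, "dz": 0, "fingers": 0.04}
    - {"rx": 0, "ry": 0, "rz": 0, "dx": 0, "dy": 0, "dz": 0, "fingers": 0.04}

```text
time_s: 7.3
position: [0.4719, 0.2896, 0.1323]
tool_rot: [[0.964, 0.266, -0.0], [0.266, -0.964, -0.0], [-0.0, -0.0, -1.0]]
ft_force: [0.1, -0.4, -0.7]
grip_width: 0.0605
gripper_force: 28.2
```

>>> arm_command:
  deltas:
    - {"rx": 0, "ry": 0, "rz": 0, "dx": 0, "dy": 0, "dz": 0.015, "fingers": 0.04}
    - {"rx": 0, "ry": 0, "rz": 0, "dx": 0, "dy": 0, "dz": 0.02, "fingers": 0.04}
    - {"rx": 0, "ry": 0, "rz": 0, "dx": 0, "dy": 0, "dz": 0.02, "fingers": 0.04}
    - {"rx": 0, "ry": 0, "rz": 0, "dx": 0, "dy": 0, "dz": 0.012, "fingers": 0.04}
    - {"rx": 0, "ry": 0, "rz": 0, "dx": 0, "dy": 0, "dz": 0.005, "fingers": 0.04}
    - {"rx": 0, "ry": 0, "rz": 0, "dx": 0, "dy": 0, "dz": 0, "fingers": 0.04}
    - {"rx": 0, "ry": 0, "rz": 0, "dx": 0, "dy": 0, "dz": 0, "fingers": 0.04}

```text
time_s: 8.0
position: [0.4723, 0.2899, 0.0612]
tool_rot: [[0.964, 0.267, 0.001], [0.267, -0.964, 0.001], [0.002, -0.0, -1.0]]
ft_force: [-0.3, -0.5, -0.8]
grip_width: 0.0603
gripper_force: 28.2
```

>>> arm_command:
  deltas:
    - {"rx": 0, "ry": 0, "rz": 0, "dx": 0, "dy": 0, "dz": 0.0035, "fingers": 0.04}
    - {"rx": 0, "ry": 0, "rz": 0, "dx": 0, "dy": 0, "dz": 0, "fingers": 0.04}
    - {"rx": 0, "ry": 0, "rz": 0, "dx": 0, "dy": 0, "dz": 0, "fingers": 0.07}
    - {"rx": 0, "ry": 0, "rz": 0, "dx": 0, "dy": 0, "dz": 0, "fingers": 0.085}
    - {"rx": 0, "ry": 0, "rz": 0, "dx": 0, "dy": 0, "dz": 0, "fingers": 0.085}
    - {"rx": 0, "ry": 0, "rz": 0, "dx": 0, "dy": 0, "dz": 0, "fingers": 0.085}
    - {"rx": 0, "ry": 0, "rz": 0, "dx": 0, "dy": 0, "dz": 0, "fingers": 0.085}

```text
time_s: 8.7
position: [0.4718, 0.2898, 0.0569]
tool_rot: [[0.964, 0.267, 0.0], [0.267, -0.964, 0.0], [0.0, 0.0, -1.0]]
ft_force: [-0.2, -0.3, -0.4]
grip_width: 0.0848
gripper_force: 0.0
```

>>> arm_command:
  deltas:
    - {"rx": 0, "ry": 0, "rz": 0, "dx": 0, "dy": 0, "dz": -0.01, "fingers": 0.085}
    - {"rx": 0, "ry": 0, "rz": 0, "dx": 0, "dy": 0, "dz": -0.02, "fingers": 0.085}
    - {"rx": 0, "ry": 0, "rz": 0, "dx": 0, "dy": 0, "dz": -0.04, "fingers": 0.085}
    - {"rx": 0, "ry": 0, "rz": 0, "dx": 0, "dy": 0, "dz": -0.045, "fingers": 0.085}
    - {"rx": 0, "ry": 0, "rz": 0, "dx": 0, "dy": 0, "dz": -0.045, "fingers": 0.085}
    - {"rx": 0, "ry": 0, "rz": 0, "dx": 0, "dy": 0, "dz": -0.045, "fingers": 0.085}
    - {"rx": 0, "ry": 0, "rz": 0, "dx": 0, "dy": 0, "dz": -0.02, "fingers": 0.085}
    - {"rx": 0, "ry": 0, "rz": 0, "dx": 0, "dy": 0, "dz": 0, "fingers": 0.085}

```text
time_s: 9.5
position: [0.4724, 0.29, 0.2858]
tool_rot: [[0.964, 0.267, 0.007], [0.267, -0.964, 0.002], [0.007, -0.0, -1.0]]
ft_force: [-0.2, -0.4, -0.7]
grip_width: 0.0852
gripper_force: 0.0
```

>>> arm_command:
  deltas:
    - {"rx": 0, "ry": 0, "rz": 0, "dx": -0.005, "dy": 0.03, "dz": 0, "fingers": 0.085}
    - {"rx": 0, "ry": 0, "rz": 0, "dx": -0.008, "dy": 0.045, "dz": 0, "fingers": 0.085}
    - {"rx": 0, "ry": 0, "rz": 0, "dx": -0.008, "dy": 0.045, "dz": 0, "fingers": 0.085}
    - {"rx": 0, "ry": 0, "rz": 0, "dx": -0.008, "dy": 0.045, "dz": 0, "fingers": 0.085}
    - {"rx": 0, "ry": 0, "rz": 0, "dx": -0.008, "dy": 0.045, "dz": 0, "fingers": 0.085}
    - {"rx": 0, "ry": 0, "rz": 0, "dx": -0.008, "dy": 0.045, "dz": 0, "fingers": 0.085}
    - {"rx": 0, "ry": 0, "rz": 0, "dx": -0.008, "dy": 0.045, "dz": 0, "fingers": 0.085}
    - {"rx": 0, "ry": 0, "rz": 0, "dx": -0.008, "dy": 0.045, "dz": 0, "fingers": 0.085}
    - {"rx": 0, "ry": 0, "rz": 0, "dx": -0.008, "dy": 0.045, "dz": 0, "fingers": 0.085}
    - {"rx": 0, "ry": 0, "rz": 0, "dx": -0.008, "dy": 0.045, "dz": 0, "fingers": 0.085}
    - {"rx": 0, "ry": 0, "rz": 0, "dx": -0.008, "dy": 0.03, "dz": 0, "fingers": 0.085}
    - {"rx": 0, "ry": 0, "rz": 0, "dx": -0.005, "dy": 0.02, "dz": 0, "fingers": 0.085}

```text
time_s: 10.7
position: [0.5137, -0.2039, 0.2805]
tool_rot: [[0.964, 0.265, -0.002], [0.265, -0.964, 0.001], [-0.002, -0.002, -1.0]]
ft_force: [-0.1, 0.3, -0.8]
grip_width: 0.0851
gripper_force: 0.0
```

Run:
```python
from h import *
o=env.observe();print(np.round(o["q"],1),o["position"],np.round(o["tool_rot"],3).tolist())
a=[]
for n,(cx,cy) in dict(scene=(387,245),top=(236,214)).items():
    p=env.get_image(n);a.append(cv2.resize(p["color"][cy-40:cy+40,cx-40:cx+40],(400,400),interpolation=0))
    if n=="scene":a.append(cv2.resize(p["color"][100:180,220:300],(400,400),interpolation=0))
    print(n,proj(p,[.471,.290,.104]),[(np.round(b["box"]).tolist(),round(b["p"],2)) for b in env.look_for("roll",p)])
    for q in((.471,.29,.014),):
        a_=np.linspace(0,6.28,40);h=np.array([proj(p,[q[0]+.03*np.cos(t),q[1]+.03*np.sin(t),z]) for t in a_ for z in(.014,.104)]);print(h.min(0),h.max(0))
cv2.imwrite("pics/seat.png",cv2.resize(np.hstack(a),(800,267)))
```

```text
[-33.9  20.5  68.3  -0.   91.4  40.7] [ 0.51371979 -0.20386234  0.28054365] [[0.964, 0.265, -0.002], [0.265, -0.964, 0.001], [-0.002, -0.002, -1.0]]
scene [386.17098642 245.42036744] [([375.0, 239.0, 396.0, 268.0], 0.69), ([236.0, 224.0, 283.0, 262.0], 0.43)]
[374.37225142 237.79225055] [395.96014508 270.39908866]
top [236.78606975 214.29521328] [([231.0, 206.0, 250.0, 225.0], 0.81)]
[227.49028296 205.05046844] [250.76666326 225.74760059]
```

View pics/seat.png

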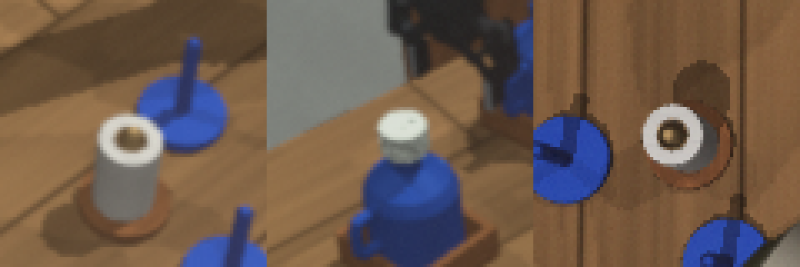

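The roll is seated with the dowel centred in its hole. The cap is now well lit, so I'll refine its position.

Run:
```python
from seg import *
P={n:env.get_image(n) for n in("scene","top")}
f=lambda c:(c.max(2)>60)&(c[...,0]>.66*c[...,2])&(c[...,2]>.75*c[...,0])
C={}
for n,bx in dict(scene=(248,130,275,152),top=(412,178,438,204)).items():
    l,t,r,b=bx;m=f(P[n]["color"][t:b,l:r].astype(float)).astype(np.uint8)
    k,lab,st,_=cv2.connectedComponentsWithStats(m);i=1+st[1:,4].argmax();ys,xs=np.where(lab==i)
    z=np.zeros_like(m);cv2.fillConvexPoly(z,cv2.convexHull(np.c_[xs,ys].astype(np.int32)),1);ys,xs=np.where(z);C[n]=c=np.array([xs.mean()+l,ys.mean()+t])
    X=least_squares(lambda x:silc(P[n],x,.026,.165,.197)[0]-c,[.5,-.3]).x
    h=np.array([proj(P[n],q) for q in sil(X,.026,.165,.197)])
    print(n,c.round(2),len(xs),round(silc(P[n],X,.026,.165,.197)[1]),xs.min()+l,ys.min()+t,xs.max()+l,ys.max()+t,h.min(0).round(1),h.max(0).round(1),X.round(4))
s=least_squares(lambda x:np.r_[[silc(P[n],x,.026,.165,.197)[0]-C[n] for n in C]].ravel(),[.5,-.3]);print(s.x.round(4),s.fun.round(2))
for r in P["top"]["color"][180:202,408:440].astype(int):print(''.join('#' if q else '.' for q in f(r[None])[0]))
```

```text
scene [261.1 142.1] 351 212 250 132 274 151 [253.3 133.9] [268.9 150.3] [ 0.5346 -0.2854]
top [424.11 188.88] 573 268 412 178 437 203 [414.6 179.7] [433.6 198. ] [ 0.5315 -0.2997]
[ 0.5314 -0.296 ] [-0.94 -1.84 -1.2   0.07]
################################
########################.#######
#######################.########
######################.#########
######################.#########
#####################.##########
#####################.##########
####################.###########
###################.###########.
##################..##########..
##################.###########..
#################.###########...
################..###########...
###############..##########.....
.....#########...##########.....
.......######...##########......
........#......##########.......
...............#########........
..............##########........
.............##########.........
.............#########..........
............#########...........
```

>>> arm_command:
  deltas:
    - {"rx": 0, "ry": 0, "rz": 0, "dx": -0.004, "dy": 0.035, "dz": 0, "fingers": 0.085}
    - {"rx": 0, "ry": 0, "rz": 0, "dx": -0.004, "dy": 0.035, "dz": 0, "fingers": 0.085}
    - {"rx": 0, "ry": 0, "rz": 0, "dx": -0.0035, "dy": 0.0255, "dz": 0, "fingers": 0.085}
    - {"rx": 0, "ry": 0, "rz": 0, "dx": 0, "dy": 0, "dz": 0.015, "fingers": 0.085}
    - {"rx": 0, "ry": 0, "rz": 0, "dx": 0, "dy": 0, "dz": 0.015, "fingers": 0.085}
    - {"rx": 0, "ry": 0, "rz": 0, "dx": 0, "dy": 0, "dz": 0.01, "fingers": 0.085}
    - {"rx": 0, "ry": 0, "rz": 0, "dx": 0, "dy": 0, "dz": 0, "fingers": 0.085}
    - {"rx": 0, "ry": 0, "rz": 0, "dx": 0, "dy": 0, "dz": 0, "fingers": 0.085}

```text
time_s: 11.8
position: [0.529, -0.2963, 0.2424]
tool_rot: [[0.964, 0.267, 0.0], [0.267, -0.964, -0.0], [0.0, 0.001, -1.0]]
ft_force: [0.6, 0.8, 0.1]
grip_width: 0.0849
gripper_force: 0.0
```

>>> arm_command:
  deltas:
    - {"rx": 0, "ry": 0, "rz": 0, "dx": -0.002, "dy": 0.0025, "dz": 0.02, "fingers": 0.085}
    - {"rx": 0, "ry": 0, "rz": 0, "dx": 0, "dy": 0, "dz": 0.025, "fingers": 0.085}
    - {"rx": 0, "ry": 0, "rz": 0, "dx": 0, "dy": 0, "dz": 0.025, "fingers": 0.085}
    - {"rx": 0, "ry": 0, "rz": 0, "dx": 0, "dy": 0, "dz": 0.014, "fingers": 0.085}
    - {"rx": 0, "ry": 0, "rz": 0, "dx": 0, "dy": 0, "dz": 0, "fingers": 0.085}
    - {"rx": 0, "ry": 0, "rz": 0, "dx": 0, "dy": 0, "dz": 0, "fingers": 0.085}
    - {"rx": 0, "ry": 0, "rz": 0, "dx": 0, "dy": 0, "dz": 0, "fingers": 0.085}

```text
time_s: 12.5
position: [0.528, -0.3, 0.1594]
tool_rot: [[0.964, 0.267, 0.002], [0.267, -0.964, -0.002], [0.002, 0.002, -1.0]]
ft_force: [0.5, -0.2, 0.4]
grip_width: 0.0849
gripper_force: 0.0
```

>>> arm_command:
  deltas:
    - {"rx": 0, "ry": 0, "rz": 0, "dx": 0, "dy": 0, "dz": 0, "fingers": 0.045}
    - {"rx": 0, "ry": 0, "rz": 0, "dx": 0, "dy": 0, "dz": 0, "fingers": 0.045}
    - {"rx": 0, "ry": 0, "rz": 0, "dx": 0, "dy": 0, "dz": 0, "fingers": 0.045}
    - {"rx": 0, "ry": 0, "rz": 0, "dx": 0, "dy": 0, "dz": 0, "fingers": 0.045}
    - {"rx": 0, "ry": 0, "rz": 0, "dx": 0, "dy": 0, "dz": 0, "fingers": 0.045}
    - {"rx": 0, "ry": 0, "rz": 0, "dx": 0, "dy": 0, "dz": 0, "fingers": 0.045}
  squeeze: 20

```text
time_s: 13.1
position: [0.5271, -0.2979, 0.1584]
tool_rot: [[0.964, 0.267, -0.001], [0.267, -0.964, 0.003], [-0.0, -0.003, -1.0]]
ft_force: [-3.1, 8.4, 6.3]
grip_width: 0.0516
gripper_force: 22.5
```

>>> arm_command:
  deltas:
    - {"rx": 0, "ry": 0, "rz": 0, "dx": 0, "dy": -0.002, "dz": 0, "fingers": 0.045}
    - {"rx": 0, "ry": 0, "rz": 0, "dx": 0, "dy": 0, "dz": 0, "fingers": 0.045}
    - {"rx": 0, "ry": 0, "rz": 0, "dx": 0, "dy": 0, "dz": 0, "fingers": 0.045}

```text
time_s: 13.4
position: [0.5271, -0.2976, 0.1584]
tool_rot: [[0.964, 0.267, 0.001], [0.267, -0.964, 0.0], [0.001, 0.0, -1.0]]
ft_force: [-1.5, 3.5, 6.1]
grip_width: 0.052
gripper_force: 22.3
```

>>> arm_command:
  deltas:
    - {"rx": 0, "ry": 0, "rz": 0, "dx": 0, "dy": -0.0014, "dz": 0, "fingers": 0.085}
    - {"rx": 0, "ry": 0, "rz": 0, "dx": 0, "dy": 0, "dz": 0, "fingers": 0.085}
    - {"rx": 0, "ry": 0, "rz": 0, "dx": 0, "dy": 0, "dz": 0, "fingers": 0.085}
    - {"rx": 0, "ry": 0, "rz": 0, "dx": 0, "dy": 0, "dz": 0, "fingers": 0.085}
    - {"rx": 0, "ry": 0, "rz": 0, "dx": 0, "dy": 0, "dz": 0, "fingers": 0.085}

```text
time_s: 13.9
position: [0.5266, -0.2966, 0.1577]
tool_rot: [[0.964, 0.266, -0.0], [0.266, -0.964, 0.0], [-0.0, -0.0, -1.0]]
ft_force: [0.2, -0.6, -0.1]
grip_width: 0.085
gripper_force: 0.0
```

>>> arm_command:
  deltas:
    - {"rx": 0, "ry": 0, "rz": -0.13, "dx": 0, "dy": 0, "dz": 0, "fingers": 0.085}
    - {"rx": 0, "ry": 0, "rz": -0.145, "dx": 0, "dy": 0, "dz": 0, "fingers": 0.085}
    - {"rx": 0, "ry": 0, "rz": -0.145, "dx": 0, "dy": 0, "dz": 0, "fingers": 0.085}
    - {"rx": 0, "ry": 0, "rz": -0.145, "dx": 0, "dy": 0, "dz": 0, "fingers": 0.085}
    - {"rx": 0, "ry": 0, "rz": -0.145, "dx": 0, "dy": 0, "dz": 0, "fingers": 0.085}
    - {"rx": 0, "ry": 0, "rz": -0.145, "dx": 0, "dy": 0, "dz": 0, "fingers": 0.085}
    - {"rx": 0, "ry": 0, "rz": -0.145, "dx": 0, "dy": 0, "dz": 0, "fingers": 0.085}
    - {"rx": 0, "ry": 0, "rz": -0.145, "dx": 0, "dy": 0, "dz": 0, "fingers": 0.085}
    - {"rx": 0, "ry": 0, "rz": -0.145, "dx": 0, "dy": 0, "dz": 0, "fingers": 0.085}
    - {"rx": 0, "ry": 0, "rz": -0.145, "dx": 0, "dy": 0, "dz": 0, "fingers": 0.085}
    - {"rx": 0, "ry": 0, "rz": -0.136, "dx": 0, "dy": 0, "dz": 0, "fingers": 0.085}
    - {"rx": 0, "ry": 0, "rz": 0, "dx": 0, "dy": 0, "dz": 0, "fingers": 0.085}

```text
time_s: 15.1
position: [0.5266, -0.2965, 0.1578]
tool_rot: [[-0.268, 0.963, -0.0], [0.963, 0.268, 0.0], [0.0, -0.0, -1.0]]
ft_force: [0.3, 0.5, 0.2]
grip_width: 0.0849
gripper_force: 0.0
```

>>> arm_command:
  deltas:
    - {"rx": 0, "ry": 0, "rz": 0, "dx": 0, "dy": 0, "dz": 0, "fingers": 0.085}
    - {"rx": 0, "ry": 0, "rz": 0, "dx": 0, "dy": 0, "dz": 0, "fingers": 0.045}
    - {"rx": 0, "ry": 0, "rz": 0, "dx": 0, "dy": 0, "dz": 0, "fingers": 0.045}
    - {"rx": 0, "ry": 0, "rz": 0, "dx": 0, "dy": 0, "dz": 0, "fingers": 0.045}
    - {"rx": 0, "ry": 0, "rz": 0, "dx": 0, "dy": 0, "dz": 0, "fingers": 0.045}
    - {"rx": 0, "ry": 0, "rz": 0, "dx": 0, "dy": 0, "dz": 0, "fingers": 0.045}
    - {"rx": 0, "ry": 0, "rz": 0, "dx": 0, "dy": 0, "dz": 0, "fingers": 0.045}

```text
time_s: 15.8
position: [0.5267, -0.2965, 0.158]
tool_rot: [[-0.267, 0.964, 0.0], [0.964, 0.267, -0.0], [-0.0, 0.0, -1.0]]
ft_force: [0.7, 1.0, 2.3]
grip_width: 0.0522
gripper_force: 22.9
```

>>> arm_command:
  deltas:
    - {"rx": 0, "ry": 0, "rz": 0, "dx": 0, "dy": 0, "dz": 0, "fingers": 0.04}
    - {"rx": 0, "ry": 0, "rz": 0, "dx": 0, "dy": 0, "dz": 0, "fingers": 0.04}
    - {"rx": 0, "ry": 0, "rz": 0, "dx": 0, "dy": 0, "dz": 0.003, "fingers": 0.04}
    - {"rx": 0, "ry": 0, "rz": 0, "dx": 0, "dy": 0, "dz": 0.003, "fingers": 0.04}
    - {"rx": 0, "ry": 0, "rz": 0, "dx": 0, "dy": 0, "dz": 0.003, "fingers": 0.04}
    - {"rx": 0, "ry": 0, "rz": 0, "dx": 0, "dy": 0, "dz": 0.002, "fingers": 0.04}
    - {"rx": 0, "ry": 0, "rz": 0, "dx": 0, "dy": 0, "dz": 0, "fingers": 0.04}
    - {"rx": 0, "ry": 0, "rz": 0, "dx": 0, "dy": 0, "dz": 0, "fingers": 0.04}
  squeeze: 60

```text
time_s: 16.6
position: [0.5267, -0.2965, 0.1477]
tool_rot: [[-0.267, 0.964, 0.001], [0.964, 0.267, -0.001], [-0.001, 0.001, -1.0]]
ft_force: [-1.0, 2.5, 10.1]
grip_width: 0.0508
gripper_force: 62.1
```

>>> arm_command:
  deltas:
    - {"rx": 0, "ry": 0, "rz": -0.07, "dx": 0, "dy": 0, "dz": 0, "fingers": 0.04}
    - {"rx": 0, "ry": 0, "rz": -0.12, "dx": 0, "dy": 0, "dz": 0, "fingers": 0.04}
    - {"rx": 0, "ry": 0, "rz": -0.13, "dx": 0, "dy": 0, "dz": 0, "fingers": 0.04}
    - {"rx": 0, "ry": 0, "rz": -0.13, "dx": 0, "dy": 0, "dz": 0, "fingers": 0.04}
    - {"rx": 0, "ry": 0, "rz": -0.13, "dx": 0, "dy": 0, "dz": 0, "fingers": 0.04}
    - {"rx": 0, "ry": 0, "rz": -0.13, "dx": 0, "dy": 0, "dz": 0, "fingers": 0.04}
    - {"rx": 0, "ry": 0, "rz": -0.13, "dx": 0, "dy": 0, "dz": 0, "fingers": 0.04}
    - {"rx": 0, "ry": 0, "rz": -0.13, "dx": 0, "dy": 0, "dz": 0, "fingers": 0.04}
    - {"rx": 0, "ry": 0, "rz": -0.13, "dx": 0, "dy": 0, "dz": 0, "fingers": 0.04}
    - {"rx": 0, "ry": 0, "rz": -0.13, "dx": 0, "dy": 0, "dz": 0, "fingers": 0.04}
    - {"rx": 0, "ry": 0, "rz": -0.1, "dx": 0, "dy": 0, "dz": 0, "fingers": 0.04}
    - {"rx": 0, "ry": 0, "rz": 0, "dx": 0, "dy": 0, "dz": 0, "fingers": 0.04}

```text
time_s: 17.8
position: [0.5269, -0.297, 0.1479]
tool_rot: [[-0.999, -0.032, 0.002], [-0.032, 0.999, -0.002], [-0.002, -0.002, -1.0]]
ft_force: [-0.7, -0.1, 9.9]
grip_width: 0.0511
gripper_force: 62.0
```

Run:
```python
from h import *
o=env.observe();print(o["time_s"],o["position"],np.round(o["tool_rot"],3).tolist(),o["ft_force"],o["wrist_torque"],np.round(o["q"],1))
```

```text
17.8 [ 0.52693136 -0.29701414  0.14788421] [[-0.999, -0.032, 0.002], [-0.032, 0.999, -0.002], [-0.002, -0.002, -1.0]] [-0.73417508 -0.11747728  9.8700616 ] [0.07770774 0.11654612 0.02637589] [ -40.6   31.1   72.9   -0.    75.9 -132.4]
```

>>> arm_command:
  deltas:
    - {"rx": 0, "ry": 0, "rz": 0, "dx": 0, "dy": 0, "dz": -0.005, "fingers": 0.04}
    - {"rx": 0, "ry": 0, "rz": 0, "dx": 0, "dy": 0, "dz": -0.005, "fingers": 0.04}
    - {"rx": 0, "ry": 0, "rz": 0, "dx": 0, "dy": 0, "dz": -0.005, "fingers": 0.04}
    - {"rx": 0, "ry": 0, "rz": 0, "dx": 0, "dy": 0, "dz": -0.005, "fingers": 0.04}
    - {"rx": 0, "ry": 0, "rz": 0, "dx": 0, "dy": 0, "dz": 0, "fingers": 0.04}
    - {"rx": 0, "ry": 0, "rz": 0, "dx": 0, "dy": 0, "dz": 0, "fingers": 0.04}

```text
time_s: 18.4
position: [0.5264, -0.2963, 0.1664]
tool_rot: [[-1.0, -0.029, -0.001], [-0.029, 1.0, 0.0], [0.001, 0.0, -1.0]]
ft_force: [0.1, 1.3, -0.7]
grip_width: 0.0509
gripper_force: 62.2
```

>>> arm_command:
  deltas:
    - {"rx": 0, "ry": 0, "rz": 0, "dx": 0, "dy": 0, "dz": -0.008, "fingers": 0.04}
    - {"rx": 0, "ry": 0, "rz": 0, "dx": 0, "dy": 0, "dz": -0.012, "fingers": 0.04}
    - {"rx": 0, "ry": 0, "rz": 0, "dx": 0, "dy": 0, "dz": -0.015, "fingers": 0.04}
    - {"rx": 0, "ry": 0, "rz": 0, "dx": 0, "dy": 0, "dz": -0.015, "fingers": 0.04}
    - {"rx": 0, "ry": 0, "rz": 0, "dx": 0, "dy": 0, "dz": -0.012, "fingers": 0.04}
    - {"rx": 0, "ry": 0, "rz": 0, "dx": 0, "dy": 0, "dz": -0.006, "fingers": 0.04}
    - {"rx": 0, "ry": 0, "rz": 0, "dx": 0, "dy": 0, "dz": 0, "fingers": 0.04}
    - {"rx": 0, "ry": 0, "rz": 0, "dx": 0, "dy": 0, "dz": 0, "fingers": 0.04}
    - {"rx": 0, "ry": 0, "rz": 0, "dx": 0, "dy": 0, "dz": 0, "fingers": 0.04}
    - {"rx": 0, "ry": 0, "rz": 0, "dx": 0, "dy": 0, "dz": 0, "fingers": 0.04}

```text
time_s: 19.4
position: [0.5264, -0.2964, 0.2342]
tool_rot: [[-1.0, -0.029, -0.001], [-0.029, 1.0, 0.001], [0.001, 0.001, -1.0]]
ft_force: [-0.4, 0.3, 0.1]
grip_width: 0.0509
gripper_force: 62.3
```

Run:
```python
from h import *
p=env.get_image("scene");cv2.imwrite("pics/end.png",cv2.resize(p["color"][80:300,200:440],(654,600),interpolation=0))
print(proj(p,[.527,-.2965,.242]),proj(p,[.527,-.2965,.182]))
```

```text
[259.33891976 126.06270616] [261.09307897 139.45741209]
```

View pics/end.png

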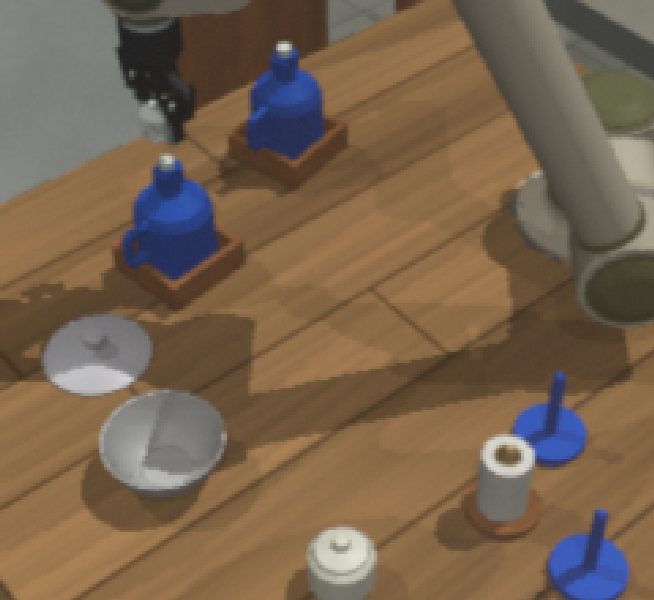

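The cap is in the gripper at picture (157,120), clear above the open neck at (167,163). The roll is seated on the brown spindle at (505,480), and the bowl, lid and salt pot haven't moved. Handing in.

```bash
python3 -c "
from rig import env
print(env.close_job())"
```

```text
the job is handed in; nothing more can be done
None
```

The job is handed in, but the hand-in returned no verdict: the roll sits fully down on the wooden spindle, released, and the opened cap is held level and still about 6 cm above the jug's mouth, with the bowl, pot lid and salt pot left where they stood.

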